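# Gauge the depth of the red well

## Task

Gauge how deep the red-collared well of the block heater is: take the depth gauge by its orange handle out of the fork stand, lower its rod straight into that well until it bottoms out, so that the block's top pushes the blue friction stop up the rod, and hold it there for about half a second. Then lift it out and gently hang it back upright in the fork by its stop, without shifting the stop again, and let go. Keep the rod out of the other two wells and do not knock the bottle, the beaker or the tape roll about.

Things in the scene. Friction and masses are not known exactly. Their poses are not given: they have to be found in the camera images.
- block: Block heater, fixed: aluminium block 70 (x) x 206 (y) x 100 mm high, flat top 100 mm above the worktop, grey housing 102 x 240 mm round its foot up to 40 mm. Origin at the centre of its underside, z up. Three upright wells of 18 mm diameter with a 2 mm chamfer, in a row along its y axis at y = +68, 0 and -68 mm; each has a coloured plastic collar. The wells are each between 52 and 80 mm deep, and differ.
- collar_red: Red collar, fixed, round the mouth of the well to be gauged (any of the three): ring 60 mm outside, 50 mm inside, 4 mm high, standing on the block's top. Origin on the well's axis at the height of the block's top (100 mm above the worktop). The gauge's stop (40 mm) passes inside the ring and lands on the block's top.
- well_red_bottom (a point): Centre of the flat steel bottom of the red-collared well, z up; 52 to 80 mm below the block's top.
- well_white_bottom (a point): Centre of the bottom of the white-collared well (not to be entered).
- well_yellow_bottom (a point): Centre of the bottom of the yellow-collared well (not to be entered).
- stand: Grey fork stand, fixed: foot 130 x 100 mm (from 50 mm in front of its origin, -x, to 80 mm behind), upright at the back, and two level tines at the top, 10 mm thick, running along its x axis from -30 to +40 mm with a 22 mm slot between them that is open to the stand's -x side. Origin on the worktop below the hanging place, z up.
- fork (a point): Hanging place: middle of the slot, level with the top of the tines, 100 mm above the worktop (as high as the block's top). Axes as the stand's.
- gauge_stop: Blue friction stop of the depth gauge: disc 40 mm in diameter, 6 mm thick, with a hub of 24 mm up to 14 mm. Origin at the centre of its underside, z up along the rod. At the start it rests on the tines with the rod hanging in the slot.
- stop_underside (a point): Centre of the stop's flat underside.
- rod_tip (a point): Tip of the gauge's steel rod (12 mm in diameter, tip coned over the last 5 mm, rod and handle 156 mm long together); its z axis points up the rod to the handle.
- handle (a point): Middle of the gauge's orange round handle, on its axis, 132 mm above the rod's tip: 28 mm in diameter, gripping length from 22 mm below to 20 mm above this point, handle's top 24 mm above it. Underneath, 104 mm above the tip, the handle ends. Gauge mass about 0.15 kg.
- gauge_rod (a joint): How far the rod is pushed down through the stop beyond 30 mm, in m: the rod sticks out below the stop's underside by 0.030 + this value. 0 to 0.058; starts at 0 to 0.014 and must end at the well's depth. The stop slides on the rod only against about 5 N of dry friction, and stays where it is left; sliding on a rod pushed down slowly takes about 5 to 6 N.
- buffer: Brown glass bottle with black cap, 52 mm in diameter, 114 mm high, standing loose; origin under its centre. Leave it alone.
- glass: Clear beaker, 54 mm in diameter, 70 mm high, standing loose; origin under its centre. Leave it alone.
- roll: Roll of masking tape lying flat, 104 mm in diameter, 25 mm high; origin under its centre. Leave it alone.

How it is judged:
By the outcome, as a careful person would: the job done as asked, in the order asked, and still so for the second after the job is handed in, with the robot touching nothing.
It also fails if it takes over 56 s, if anything falls off the work surface, if the arm or the gripper's body presses on something with over 40 N, if the wrist force passes 120 N, or if a joint passes its speed limit or range.

## Robot

A 6-joint arm with a two-finger parallel gripper is mounted at the origin on a cart in front of the work surface, level with it; the furniture and walls round the work are solid. World frame = base frame: x ahead of the robot, y to its left, z up, the work surface at z = 0. Lengths are in m, angles in rad, forces in N, time in s.
With the tool pointing down it reaches from about 0.375 to 0.9 m from the base axis. Payload 3.1 kg.
Tool frame: the origin (TCP) lies at the centre of the arm's flange, where the gripper is bolted on; the fingertips stand 173 mm ahead of it and the grasp point (between the pads) lies 155 mm ahead of it; z points along the fingers, x is the direction in which the jaws open and shut, and the axes are right-handed (so a half turn about z gives the same grasp; the last joint's range is limited). The gripper opens to 85 mm and grips with 20 to 120 N. Pads are 22 mm wide; open, the fingers measure 114 mm over their backs; the gripper's body (76 mm by 85 mm) begins 54 mm behind the grasp point. The pads swing forward as they close: fully open they stand 13 mm farther back than shut.
Start: joints at [1.089, 0.527, 1.433, -0, 1.181, -0.178], TCP at [0.187, 0.596, 0.405] pointing down, gripper open.
Joint ranges: [-3.08, 3.08], [-0.75, 2.2], [0.22, 2.44], [-1.43, 4.57], [0, 2.65], [-2.85, 2.85]. Speed limits (rad/s): [2.79, 2.79, 3.14, 3.14, 3.14, 3.14].

## Interface

Orientations are given as a unit quaternion [x, y, z, w].
In Python, from station import manip gives the robot as it stands.
- The arm moves only by the shell command python3 -m jog 'ROWS' [OPENING] [FORCE]. ROWS is JSON, a list that holds one entry, the list of rows, each a list of 4 numbers: the shift along the world's x, y, z in mm, then the turn about the world's z in degrees. A call has exactly 8 rows; each row shifts and turns the commanded pose from where the row before left it; what a row does not reach is not made up. A row lasts 1/8 s, in which the tool goes at most 62.5 mm and 10.7 degrees, less where a joint would pass 70% of its speed; a pose out of reach is approached as far as the arm can. A call is refused whole if a number of a shift passes 62.5 or a number of a turn 10.7, either way. A call with a gripper value outside its range is refused whole. OPENING is the opening in per cent of the stroke, from 0 (shut) to 100 (fully open), set as the call begins (- or left out, the last holds). The fingers move at their own pace and stop on an object; FORCE is the grip in N (left out, the last holds). Time passes only in rows, so rows that do not move let the fingers close, or fill a call up. It gives the time, the measured TCP pose, the force and the opening at its end, in the units of the state.
- manip.sense(): the state, without advancing time (a new reading comes with each control period).
- manip.snapshot(name): name is "scene" or "top" or "wrist"; returns the picture (384x512x3 uint8, red, green, blue); there is no depth.
- manip.camera_info(name): a dict with "fx", "fy", "cx", "cy" (pixels), "k1" (the pictures are not rectified: a ray, as slopes to the right and down, at radius r is drawn at 1 + k1 r^2 times it, then the intrinsics apply), "R" (3x3) and "t" (3): a world point X has camera coordinates R X + t. Camera axes: x right, y down, z forward; pixel columns grow to the right and rows downward; lengths in m; the calibration is good to about 2 mm. A picture is of the moment at which its call begins: read the wrist's pose just before it. camera_info takes no time and is no camera call; for the wrist camera it gives the pose at the moment of the call.
- manip.sign_off(): hands the job in, once; it reports no verdict.
The state is a dict: "t": time; "q": joint angles; "qd": joint speeds; "tau": joint torques, N m; "tcp_pos": TCP position; "tool_rot": TCP orientation; "force": force on the tool from outside, world axes, zero at the start; "ft_torque": the same for the moment, N m; "finger_gap": opening from 0.0 (shut) to 1.0 (fully open).
Only numpy, scipy, OpenCV 4.12 (cv2) and the standard library are available. Lean on these libraries where they do the work, as an engineer would, in place of code of your own. Each camera call takes 0.05 s, during which the arm holds its last target. There are 200 camera calls.

## Working session

There is one attempt and no reset: what is moved stays moved. The work goes in short steps, Python scripts to look and compute and a shell command to move; the robot and the scene stay as the last step left them, time stands still between calls to the robot, and variables do not carry over. Pictures are saved under pics/ and viewed, about 8 in all and at most 12, crops included, and the job is handed in when it is done.

```bash
mkdir -p pics; ls
cat > h.py <<'E'
import numpy as np, cv2
from station import manip
def cam(n):
    c=manip.camera_info(n); return c,np.array(c["R"]),np.array(c["t"])
def ray(ci,u,v):
    c,R,t=ci
    d=np.array([(u-c["cx"])/c["fx"],(v-c["cy"])/c["fy"]]); p=d.copy()
    for _ in range(30): p=d/(1+c["k1"]*(p@p))
    w=R.T@np.array([p[0],p[1],1]); return -R.T@t,w
def onz(ci,u,v,z):
    o,w=ray(ci,u,v); return o+w*(z-o[2])/w[2]
def proj(ci,X):
    c,R,t=ci; p=R@np.array(X,float)+t; s=p[:2]/p[2]; s=s*(1+c["k1"]*(s@s))
    return np.array([c["fx"]*s[0]+c["cx"],c["fy"]*s[1]+c["cy"]])
def snap(n,f):
    ci=cam(n); im=np.array(manip.snapshot(n)); cv2.imwrite(f"pics/{f}.png",im[...,::-1]); np.savez(f"pics/{f}.npz",im=im,R=ci[1],t=ci[2]); return ci,im
E
python3 - <<'E'
from h import *
for n in("scene","top"):
    ci,im=snap(n,n+"0"); print(n,ci)
a=cv2.imread("pics/scene0.png");b=cv2.imread("pics/top0.png")
print(manip.sense())
E
```

```text
pics
scene ({'fx': 403.05834341270827, 'fy': 403.05834341270827, 'cx': 254.7537031664076, 'cy': 196.41064448962373, 'k1': -0.06365900991372041, 'R': array([[-0.60364024, -0.79709692, -0.01596764],
       [-0.51082145,  0.4020662 , -0.75987119],
       [ 0.61211103, -0.45053221, -0.64987754]]), 't': array([0.13065432, 0.50846983, 0.67930532])}, array([[-0.60364024, -0.79709692, -0.01596764],
       [-0.51082145,  0.4020662 , -0.75987119],
       [ 0.61211103, -0.45053221, -0.64987754]]), array([0.13065432, 0.50846983, 0.67930532]))
top ({'fx': 423.5851320763323, 'fy': 423.5851320763323, 'cx': 254.74280701935325, 'cy': 180.85828976636978, 'k1': -0.023642997832991584, 'R': array([[-0.01762882, -0.99966406, -0.01899959],
       [-0.99078135,  0.02001867, -0.13398346],
       [ 0.1343188 ,  0.01646247, -0.99080142]]), 't': array([-0.24645893,  0.54099356,  1.23023269])}, array([[-0.01762882, -0.99966406, -0.01899959],
       [-0.99078135,  0.02001867, -0.13398346],
       [ 0.1343188 ,  0.01646247, -0.99080142]]), array([-0.24645893,  0.54099356,  1.23023269]))
{'t': 0.1, 'q': array([ 1.08848023e+00,  5.28374505e-01,  1.43377732e+00, -6.01012468e-06,
        1.18142944e+00, -1.78531195e-01]), 'qd': array([ 0.00064106, -0.00120239, -0.00254843,  0.00032893,  0.00172585,
        0.00033023]), 'tau': array([-5.64906168e-04, -4.43307602e+01, -1.78586751e+01, -2.55780269e-04,
        3.89939407e-03,  9.83771145e-06]), 'tcp_pos': array([0.18680199, 0.59610228, 0.40382934]), 'tool_rot': array([ 8.05956100e-01,  5.91974473e-01, -8.91937428e-04,  4.39434121e-04]), 'force': array([ 0.20121565,  0.04257005, -0.3745323 ]), 'ft_torque': array([-0.04005025,  0.05113585, -0.06511607]), 'finger_gap': 0.9988760167229872}
```

View pics/scene0.png

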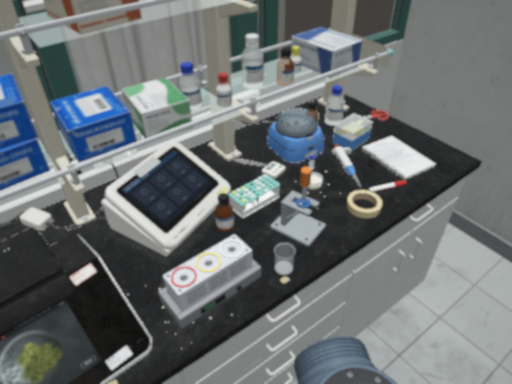

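View pics/top0.png

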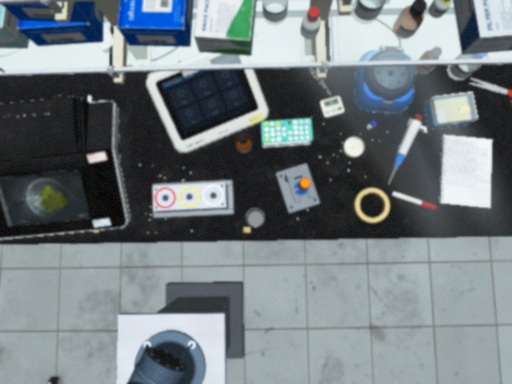

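The overview pictures show the block with red (165,198), yellow (189,197) and white (212,196) wells in the top view. The gauge's orange handle is at (305,184), the bottle at (244,145), the beaker at (255,217) and the tape at (372,205). Next I'll crop and zoom.

Run:
```python
from h import *
a=cv2.imread("pics/top0.png")[130:245,140:330]; b=cv2.imread("pics/scene0.png")[155:325,150:340]
a=cv2.resize(a,None,fx=4,fy=4,interpolation=2)[:,:];b=cv2.resize(b,None,fx=3.5,fy=3.5,interpolation=2)
cv2.imwrite("pics/tc.png",a);cv2.imwrite("pics/sc.png",b)
T=cam("top");S=cam("scene")
for n,u,v,z in[("red",165,198,.104),("yel",189,197,.104),("wh",212,196,.104),("handle",305.5,183.5,.16),("bottle",244,145,.114),("beaker",255,215,.07),("roll",372,205,.02)]:
    print(n,onz(T,u,v,z).round(4))
for n,u,v,z in[("red",184,276,.104),("yel",208,262,.104),("wh",231,248,.104)]:
    print(n,onz(S,u,v,z).round(4))
print(proj(T,[0,0,0]))
```

```text
red [ 0.4831 -0.0041  0.104 ]
yel [ 0.4847 -0.072   0.104 ]
wh [ 0.4862 -0.1369  0.104 ]
handle [ 0.5093 -0.3945  0.16  ]
bottle [ 0.6283 -0.2294  0.114 ]
beaker [ 0.4325 -0.2562  0.07  ]
roll [ 0.4584 -0.6051  0.02  ]
red [ 0.4844 -0.0037  0.104 ]
yel [ 0.486 -0.069  0.104]
wh [ 0.4891 -0.1366  0.104 ]
[170.35229035 366.10102129]
```

View pics/tc.png

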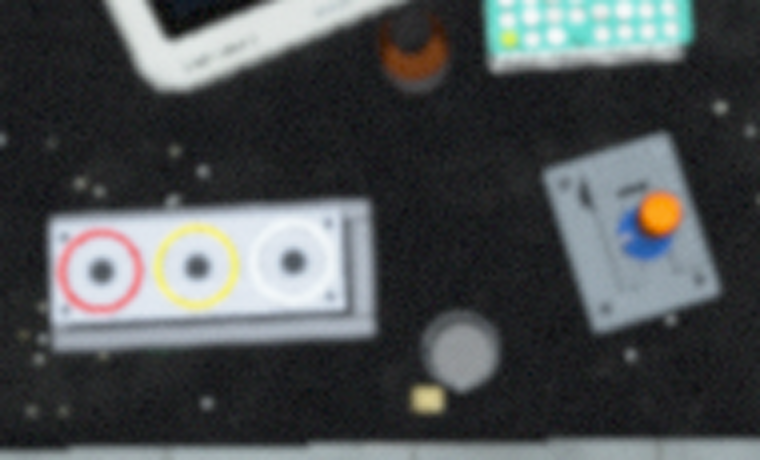

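View pics/sc.png

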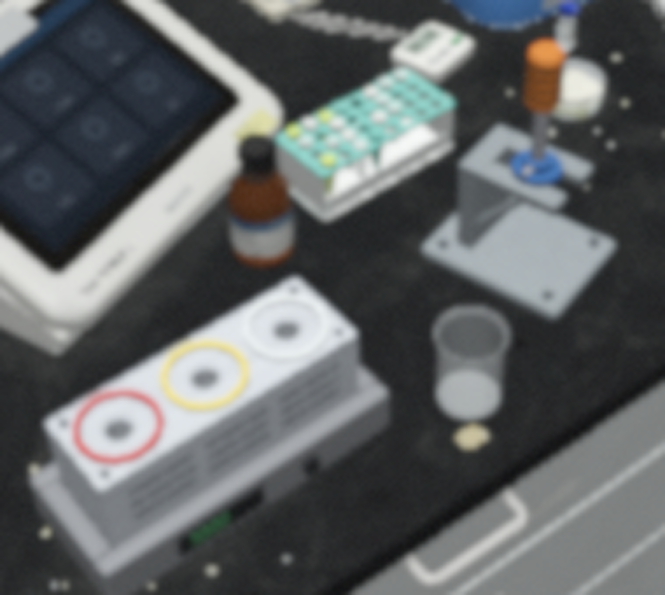

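The crops show the red collar at the end of the block nearest y=0 and the stand's upright at its far (+x) side. The slot is open towards the robot, and the gauge stands upright in it. I'll move over the gauge for a close look.

```bash
python3 -m jog '[[[35,-50,8,0],[35,-50,8,0],[35,-50,8,0],[35,-50,8,0],[35,-50,8,0],[35,-50,8,0],[35,-50,8,0],[35,-50,4,0]]]' 100 60
python3 -m jog '[[[0,-60,0,0],[0,-60,0,0],[0,-60,0,0],[0,-60,0,0],[0,-60,0,0],[0,-60,0,0],[0,-60,0,0],[0,-60,0,0]]]'
python3 -m jog '[[[0,-60,0,0],[0,-40,0,0],[0,0,0,0],[0,0,0,0],[0,0,0,0],[0,0,0,0],[0,0,0,0],[0,0,0,0]]]'
python3 - <<'E'
from h import *
ci,im=snap("wrist","w1"); print(ci)
T=cam("top");S=cam("scene")
def tri(*rs):
    A=0;b=0
    for o,w in rs:
        w=w/np.linalg.norm(w);P=np.eye(3)-np.outer(w,w);A=A+P;b=b+P@o
    return np.linalg.solve(A,b)
print("handle top",tri(ray(T,305,183.25),ray(S,306.3,169.9)))
c=[onz(T,140+u/4,130+v/4,.006) for u,v in[(545,170),(668,133),(720,295),(595,332)]];print(np.round(c,4))
E
```

```text
t: 1.1
tcp_pos: [0.4678, 0.1946, 0.465]
tool_rot: [0.806, 0.592, 0.0, 0.0]
force: [1.1, 1.1, 0.3]
finger_gap: 1.004
t: 2.1
tcp_pos: [0.4665, -0.2856, 0.4644]
tool_rot: [0.806, 0.592, 0.0, -0.0]
force: [0.1, -0.2, -0.2]
finger_gap: 1.003
t: 3.1
tcp_pos: [0.467, -0.3833, 0.4649]
tool_rot: [0.806, 0.592, -0.0, 0.0]
force: [0.9, 0.3, 0.3]
finger_gap: 0.996
({'fx': 271.46446401562457, 'fy': 271.46446401562457, 'cx': 255.22380660439606, 'cy': 189.15966375561067, 'k1': -0.03989031951730558, 'R': array([[ 2.98240036e-01,  9.54490654e-01, -6.87625566e-04],
       [ 9.14912242e-01, -2.85667921e-01,  2.85183149e-01],
       [ 2.72008218e-01, -8.56821499e-02, -9.58472795e-01]]), 't': array([ 0.22569371, -0.59032777,  0.27700165])}, array([[ 2.98240036e-01,  9.54490654e-01, -6.87625566e-04],
       [ 9.14912242e-01, -2.85667921e-01,  2.85183149e-01],
       [ 2.72008218e-01, -8.56821499e-02, -9.58472795e-01]]), array([ 0.22569371, -0.59032777,  0.27700165]))
handle top [ 0.5036316  -0.38706378  0.21431789]
[[ 0.5645 -0.3224  0.006 ]
 [ 0.5912 -0.4172  0.006 ]
 [ 0.4662 -0.4522  0.006 ]
 [ 0.4401 -0.357   0.006 ]]
```

View pics/w1.png

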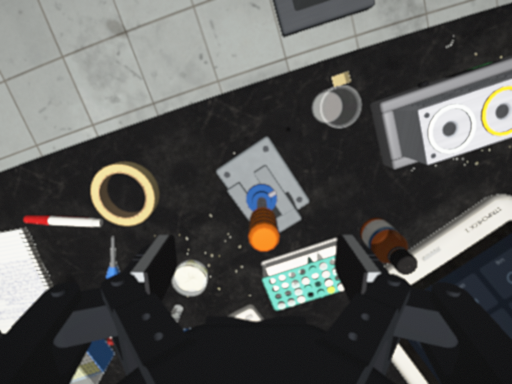

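The wrist view shows the handle top at about (264,237), the stop at about (262,198), and the stand's foot and tines. I'll compute positions by colour.

Run:
```python
from h import *
from scipy.optimize import least_squares
W=cam("wrist");T=cam("top");S=cam("scene")
im=np.load("pics/w1.npz")["im"].astype(np.uint8)
hsv=cv2.cvtColor(im,cv2.COLOR_RGB2HSV)
m=((hsv[...,0]<18)&(hsv[...,1]>150)&(hsv[...,2]>190)).astype(np.uint8)
m[:, :230]=0;m[:,300:]=0;m[:200]=0;m[260:]=0
(c,ax,an)=cv2.fitEllipse(max(cv2.findContours(m,0,1)[0],key=len)); print("handle top ell",c,ax)
print("at z .214,.22",onz(W,*c,.212).round(4),onz(W,*c,.222).round(4))
b=((abs(hsv[...,0].astype(int)-108)<10)&(hsv[...,1]>150)).astype(np.uint8);b[:170]=0;b[225:]=0;b[:,:230]=0;b[:,300:]=0
x,y,w,h=cv2.boundingRect(b);print("stop bbox",x,y,w,h, onz(W,x+w/2,190,.106))
# joint fit: handle top from 3 views
o=[(T,305,183.25),(S,306.3,169.9),(W,*c)]
r=least_squares(lambda X:np.concatenate([proj(k,X)-[u,v] for k,u,v in o]),[.5,-.39,.215]);print("3view",r.x.round(4),r.fun.round(2))
# predicted stop circle left/right extremes for stop centre (x,y)
P=r.x
for q in[(P[0],P[1])]:
    C=np.array([proj(W,[q[0]+.02*np.cos(a),q[1]+.02*np.sin(a),.106]) for a in np.linspace(0,6.28,60)])
    print("pred stop u",C[:,0].min(),C[:,0].max(),"v",C[:,1].min(),C[:,1].max())
crop=cv2.resize(cv2.imread("pics/w1.png")[125:260,205:325],None,fx=4.4,fy=4.4,interpolation=2);cv2.imwrite("pics/w1c.png",crop)
```

```text
handle top ell (263.4626159667969, 237.256103515625) (25.51050567626953, 27.53902244567871)
at z .214,.22 [ 0.5058 -0.3867  0.212 ] [ 0.5009 -0.3855  0.222 ]
stop bbox 247 185 29 25 [ 0.49388032 -0.38252731  0.106     ]
3view [ 0.504  -0.3864  0.2153] [-0.45 -0.41  0.04 -0.24 -0.16 -0.15]
pred stop u 245.2162460887327 276.6267323493237 v 182.9834035622934 212.79389276854266
```

View pics/w1c.png

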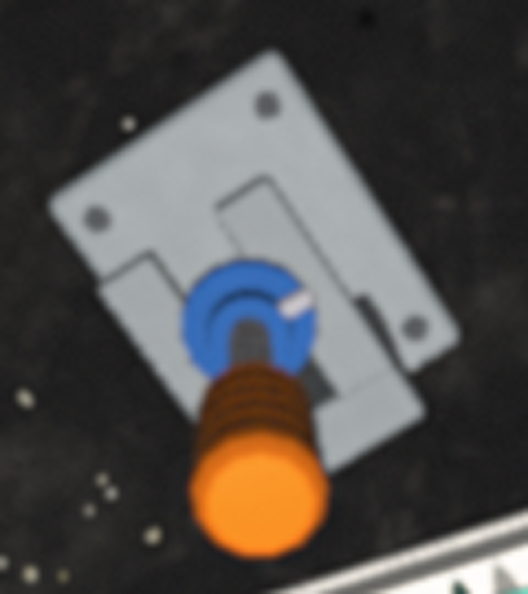

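The crop shows the rod about mid-slot with the stop resting on both tines, and the tine front inner corners at about (152,252) and (215,207). Now I'll grasp.

```bash
python3 -m jog '[[[19,-1.5,-10,0],[18,-1.5,-20,0],[0,0,-20,0],[0,0,-20,0],[0,0,-20,0],[0,0,-15,0],[0,0,-9,0],[0,0,-5,0]]]'
python3 -m jog '[[[0,0,0,0],[0,0,0,0],[0,0,0,0],[0,0,0,0],[0,0,0,0],[0,0,0,0],[0,0,0,0],[0,0,0,0]]]' 20 70
python3 - <<'E'
from h import *
W=cam("wrist")
# from w1 image pose
d=np.load("pics/w1.npz");V=(W[0],d["R"],d["t"])
p=lambda u,v,z:onz(V,205+u/4.4,125+v/4.4,z)
a,b=p(152,252,.1),p(215,207,.1);A,B=p(97,290,.1),p(268,177,.1);print(a,b,A,B)
m=(a+b)/2;d=np.array(a-b);yaw=np.degrees(np.arctan2(-d[0],d[1]));print("front mid",m,"slot dir",yaw, "outer",(A+B)/2)
E
```

```text
t: 4.15
tcp_pos: [0.5042, -0.3867, 0.3452]
tool_rot: [0.806, 0.592, 0.0, -0.0]
force: [0.1, -0.1, 0.6]
finger_gap: 0.998
t: 5.15
tcp_pos: [0.504, -0.3868, 0.3461]
tool_rot: [0.806, 0.592, -0.0, 0.001]
force: [-0.5, -0.1, 4.3]
finger_gap: 0.312
[ 0.47753447 -0.40652488  0.1       ] [ 0.47023937 -0.3851094   0.1       ] [ 0.48366362 -0.42549709  0.1       ] [ 0.46639182 -0.36810332  0.1       ]
front mid [ 0.47388692 -0.39581714  0.1       ] slot dir -161.1887962584712 outer [ 0.47502772 -0.3968002   0.1       ]
```

```bash
python3 -m jog '[[[0,0,3,0],[0,0,7,0],[0,0,10,0],[0,0,12,0],[0,0,14,0],[0,0,14,0],[0,0,12,0],[0,0,8,0]]]'
python3 -m jog '[[[0,20,0,0],[-2,40,0,0],[-4,50,0,0],[-4,50,0,0],[-4,50,0,0],[-4,50,0,0],[-2,50,0,0],[0,40,0,0]]]'
python3 -m jog '[[[0,20,0,0],[0,13,0,0],[0,0,-5,0],[0,0,-5,0],[0,0,0,0],[0,0,0,0],[0,0,0,0],[0,0,0,0]]]'
python3 - <<'E'
from h import *
ci,im=snap("scene","s2");ci,im=snap("top","t2");ci,im=snap("wrist","w2")
A=cv2.resize(cv2.imread("pics/w2.png"),(800,600))
s=cv2.resize(cv2.imread("pics/s2.png")[200:320,130:260],None,fx=3,fy=3,interpolation=2)
w=cv2.resize(cv2.imread("pics/w2.png")[150:270,190:320],None,fx=3,fy=3,interpolation=2)
cv2.imwrite("pics/c2.png",np.hstack([s,w]))
print(manip.sense()["tcp_pos"],manip.sense()["force"])
E
```

```text
t: 6.15
tcp_pos: [0.5039, -0.3867, 0.4269]
tool_rot: [0.806, 0.592, 0.0, 0.001]
force: [0.3, 0.3, -1.8]
finger_gap: 0.31
t: 7.15
tcp_pos: [0.4823, -0.0336, 0.4252]
tool_rot: [0.806, 0.592, -0.0, -0.001]
force: [0.8, 0.0, -1.2]
finger_gap: 0.308
t: 8.15
tcp_pos: [0.484, -0.0038, 0.4158]
tool_rot: [0.806, 0.592, 0.0, 0.0]
force: [0.3, 0.8, -1.7]
finger_gap: 0.313
[ 0.48392835 -0.00366095  0.41580563] [ 0.38793231 -0.6643328  -0.6329924 ]
```

View pics/c2.png

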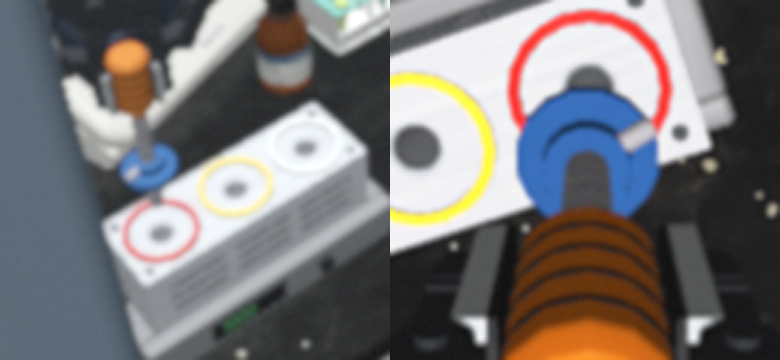

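The left crop (scene) shows the gauge upright above the red well, with the ring centre at crop (162,231) and the rod tip at (156,203). The right crop (wrist) shows the stop at (588,150) partly hiding the red ring. Next I'll fit both numerically.

Run:
```python
from h import *
from scipy.optimize import least_squares
A=np.linspace(0,2*np.pi,120)
def V(n,f):
    c=manip.camera_info(n);d=np.load(f"pics/{f}.npz");return (c,d["R"],d["t"]),cv2.cvtColor(d["im"].astype(np.uint8),cv2.COLOR_RGB2HSV).astype(int)
def circ(c,P,r,dz):return np.array([proj(c,[P[0]+r*np.cos(a),P[1]+r*np.sin(a),P[2]+dz]) for a in A])
def big(m):
    n,l,s,_=cv2.connectedComponentsWithStats(m.astype(np.uint8));k=1+np.argmax(s[1:,4]);return l==k
def ext(u): return np.array([u[:,0].min(),u[:,0].max(),u[:,1].min(),u[:,1].max()])
vs={k:V(k,f) for k,f in(("scene","s2"),("wrist","w2"),("top","t2"))}
roi={"scene":(200,320,130,260),"wrist":(140,225,190,320)}
# red ring: radial fit in scene & wrist
for k in vs:
    ci,h=vs[k]
    m=((h[...,0]<8)|(h[...,0]>170))&(h[...,1]>110)&(h[...,2]>120)
    c0=proj(ci,[.484,-.004,.104]); yy,xx=np.nonzero(m); s=np.hypot(xx-c0[0],yy-c0[1])<(20 if k!="wrist" else 40); xx,yy=xx[s],yy[s]
    if len(xx)<15: print(k,"few",len(xx));continue
    pts=np.array([onz(ci,u,v,.104) for u,v in zip(xx,yy)])[:,:2]
    r=least_squares(lambda p:np.hypot(*(pts-p[:2]).T)-.0275,[.484,-.004],loss="soft_l1",f_scale=.002)
    print(k,"ring",r.x.round(4),len(xx),np.abs(r.fun).mean().round(4))
obs={}
for k in("scene","wrist"):
    ci,h=vs[k];a,b,c,d=roi[k];m=np.zeros(h.shape[:2],bool);m[a:b,c:d]=((abs(h[...,0]-108)<12)&(h[...,1]>120)&(h[...,2]>70))[a:b,c:d]
    m=big(m);yy,xx=np.nonzero(m);obs[k]=np.array([xx.min()-.5,xx.max()+.5,yy.min()-.5,yy.max()+.5]);print(k,obs[k])
def f(P,ks=("scene","wrist")):
    o=[]
    for k in ks:
        e=ext(np.vstack([circ(vs[k][0],P,.02,0),circ(vs[k][0],P,.02,.006)]))-obs[k]
        o+=list(e if k=="scene" else e[:3])
    return np.array(o)
r=least_squares(f,[.484,-.004,.16]);print("stop",r.x.round(4),r.fun.round(2))
```

```text
scene few 0
wrist ring [ 0.4852 -0.002 ] 356 0.0009
top few 2
scene [169.5 189.5 247.5 263.5]
wrist [232.5 279.5 178.5 221.5]
stop [ 0.4864 -0.0029  0.1687] [ 0.03 -0.99  0.53  0.45 -1.07  0.62  0.24]
```

```bash
cat > fit.py <<'E'
from h import *
from scipy.optimize import least_squares
A=np.linspace(0,2*np.pi,120)
def V(n,f):
    c=manip.camera_info(n);d=np.load(f"pics/{f}.npz");return (c,d["R"],d["t"]),cv2.cvtColor(d["im"].astype(np.uint8),cv2.COLOR_RGB2HSV).astype(int)
def circ(c,P,r,dz):return np.array([proj(c,[P[0]+r*np.cos(a),P[1]+r*np.sin(a),P[2]+dz]) for a in A])
E
python3 - <<'E'
from fit import *
W,h=V("wrist","w2")
for z in(.158,.163,.168):
    g=lambda p:(lambda u:[u[:,0].min()+u[:,0].max()-512,u[:,1].min()-178.5])(np.vstack([circ(W,[*p,z],.02,0),circ(W,[*p,z],.02,.006)]))
    print("wrist stop",z,least_squares(g,[.484,-.004]).x.round(4))
S,h=V("scene","s2");print(h[277,171:200][:,:].max(0))
im=np.load("pics/s2.npz")["im"].astype(int)
m=(im[...,0]-np.minimum(im[...,1],im[...,2])>35)&(abs(im[...,1]-im[...,2])<40)
yy,xx=np.nonzero(m);c0=proj(S,[.484,-.004,.104]);s=np.hypot(xx-c0[0],yy-c0[1])<18;xx,yy=xx[s],yy[s]
pts=np.array([onz(S,u,v,.104) for u,v in zip(xx,yy)])[:,:2]
print("scene ring",least_squares(lambda p:np.hypot(*(pts-p[:2]).T)-.0275,[.484,-.004],loss="soft_l1",f_scale=.002).x.round(4),len(xx))
# rod tip / well centre in scene (crop coords)
for n,u,v,z in(("well",162,232,.1),("tip",156,203,.13),("tip",156,203,.12)): print(n,onz(S,130+u/3,200+v/3,z).round(4))
E
```

```text
wrist stop 0.158 [ 0.4889 -0.0035]
wrist stop 0.163 [ 0.4877 -0.0031]
wrist stop 0.168 [ 0.4865 -0.0027]
[179  68 252]
scene ring [ 0.4853 -0.0023] 142
well [ 0.4842 -0.003   0.1   ]
tip [ 0.4875 -0.0043  0.13  ]
tip [ 0.4956 -0.0073  0.12  ]
```

The two cameras agree on the ring at about (.485,-.002), and the stop is about 1 mm off in +x. I'll correct that and start down.

```bash
python3 -m jog '[[[-1.5,0.7,-5,0],[0,0,-5,0],[0,0,-5,0],[0,0,-5,0],[0,0,-4,0],[0,0,-2,0],[0,0,-2,0],[0,0,-2,0]]]'
python3 - <<'E'
from h import *
ci,im=snap("scene","s3");ci,im=snap("wrist","w3")
s=cv2.resize(cv2.imread("pics/s3.png")[220:300,150:220],None,fx=5,fy=5,interpolation=2)
w=cv2.resize(cv2.imread("pics/w3.png")[140:240,190:320],None,fx=3.2,fy=4,interpolation=2)
cv2.imwrite("pics/c3.png",np.hstack([s,w]));print(manip.sense()["tcp_pos"],manip.sense()["force"])
E
```

```text
t: 9.3
tcp_pos: [0.4825, -0.003, 0.3857]
tool_rot: [0.806, 0.592, 0.0, 0.0]
force: [0.2, -0.5, -1.5]
finger_gap: 0.313
[ 0.48238484 -0.0029259   0.38557828] [ 0.00749596  0.21833918 -0.92594092]
```

View pics/c3.png

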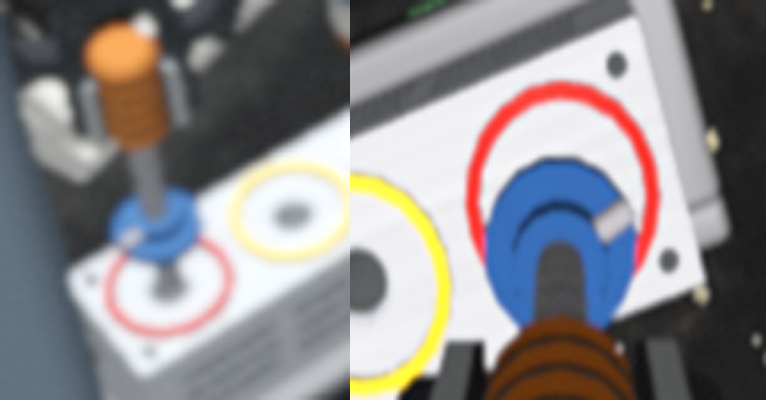

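The left crop shows the rod tip entering the mouth of the red well at (168,280), with no force on it. In the right crop the stop is laterally centred in the ring. I'll continue down.

```bash
python3 -m jog '[[[0,0,-2,0],[0,0,-2,0],[0,0,-2,0],[0,0,-2,0],[0,0,-2,0],[0,0,-2,0],[0,0,-2,0],[0,0,-2,0]]]'
python3 -m jog '[[[0,0,-2,0],[0,0,-2,0],[0,0,-2,0],[0,0,-2,0],[0,0,-2,0],[0,0,-2,0],[0,0,-2,0],[0,0,-2,0]]]'
```

```text
t: 10.4
tcp_pos: [0.4824, -0.0029, 0.3696]
tool_rot: [0.806, 0.592, 0.0, 0.0]
force: [-0.9, 0.2, -2.1]
finger_gap: 0.306
t: 11.4
tcp_pos: [0.4824, -0.0029, 0.3536]
tool_rot: [0.806, 0.592, 0.0, 0.0]
force: [0.6, 0.5, -1.2]
finger_gap: 0.314
```

```bash
python3 -m jog '[[[0,0,-1.5,0],[0,0,-1.5,0],[0,0,-1.5,0],[0,0,-1.5,0],[0,0,-1.5,0],[0,0,-1,0],[0,0,-1,0],[0,0,-1,0]]]'
python3 -m jog '[[[0,0,-1,0],[0,0,-1,0],[0,0,-1,0],[0,0,-1,0],[0,0,-1,0],[0,0,-1,0],[0,0,-1,0],[0,0,0,0]]]'
```

```text
t: 12.4
tcp_pos: [0.4824, -0.0029, 0.3435]
tool_rot: [0.806, 0.592, 0.0, 0.0]
force: [-2.0, -0.0, 4.4]
finger_gap: 0.31
t: 13.4
tcp_pos: [0.4825, -0.003, 0.3361]
tool_rot: [0.806, 0.592, 0.0, 0.0]
force: [-0.1, -0.1, 2.4]
finger_gap: 0.31
```

```bash
cat > ok.py <<'E'
import sys
from station import manip
s=manip.sense();print(s["force"].round(1),s["tcp_pos"][2].round(4));sys.exit(int(s["force"][2]>8))
E
python3 -m jog '[[[0,0,-0.6,0],[0,0,-0.6,0],[0,0,-0.6,0],[0,0,-0.6,0],[0,0,-0.6,0],[0,0,-0.6,0],[0,0,-0.6,0],[0,0,-0.6,0]]]' && python3 ok.py && python3 -m jog '[[[0,0,-0.6,0],[0,0,-0.6,0],[0,0,-0.6,0],[0,0,-0.6,0],[0,0,-0.6,0],[0,0,-0.6,0],[0,0,-0.6,0],[0,0,-0.6,0]]]' && python3 ok.py && python3 -m jog '[[[0,0,-0.6,0],[0,0,-0.6,0],[0,0,-0.6,0],[0,0,-0.6,0],[0,0,-0.6,0],[0,0,-0.6,0],[0,0,-0.6,0],[0,0,-0.6,0]]]' && python3 ok.py && python3 -m jog '[[[0,0,-0.6,0],[0,0,-0.6,0],[0,0,-0.6,0],[0,0,-0.6,0],[0,0,-0.6,0],[0,0,-0.6,0],[0,0,-0.6,0],[0,0,-0.6,0]]]' && python3 ok.py
```

```text
t: 14.4
tcp_pos: [0.4825, -0.0029, 0.3314]
tool_rot: [0.806, 0.592, 0.0, 0.0]
force: [-1.0, -0.7, 4.1]
finger_gap: 0.31
[-1.  -0.7  4.1] 0.3314
t: 15.4
tcp_pos: [0.4824, -0.0029, 0.3266]
tool_rot: [0.806, 0.592, 0.0, 0.0]
force: [-1.9, 0.4, 4.0]
finger_gap: 0.31
[-1.9  0.4  4. ] 0.3266
t: 16.4
tcp_pos: [0.4828, -0.003, 0.3248]
tool_rot: [0.806, 0.592, 0.001, 0.001]
force: [-5.3, 1.5, 31.6]
finger_gap: 0.308
[-5.3  1.5 31.6] 0.3248
```

It has bottomed out at TCP z of about .325 with 31 N. I'll ease off a little while still pressing, hold, then lift straight up.

```bash
python3 -m jog '[[[0,0,0.6,0],[0,0,0.6,0],[0,0,0,0],[0,0,0,0],[0,0,0,0],[0,0,0,0],[0,0,0,0],[0,0,0,0]]]'
python3 -m jog '[[[0,0,0.5,0],[0,0,0.5,0],[0,0,1,0],[0,0,2,0],[0,0,3,0],[0,0,4,0],[0,0,5,0],[0,0,6,0]]]'
python3 -m jog '[[[0,0,8,0],[0,0,9,0],[0,0,9,0],[0,0,9,0],[0,0,9,0],[0,0,9,0],[0,0,9,0],[0,0,8,0]]]'
```

```text
t: 17.4
tcp_pos: [0.4828, -0.003, 0.3249]
tool_rot: [0.806, 0.592, 0.001, 0.001]
force: [-2.4, 1.2, 18.6]
finger_gap: 0.311
t: 18.4
tcp_pos: [0.4824, -0.0029, 0.3453]
tool_rot: [0.806, 0.592, -0.0, -0.0]
force: [0.3, 0.3, -1.9]
finger_gap: 0.311
t: 19.4
tcp_pos: [0.4824, -0.0029, 0.4156]
tool_rot: [0.806, 0.592, 0.0, 0.0]
force: [0.3, -0.1, -1.7]
finger_gap: 0.312
```

The job is past the hold at 18 N and the gauge lifted out freely. Back to the fork now, at the reversed offset.

```bash
python3 -m jog '[[[0,-20,3,0],[2,-35,2,0],[4,-50,0,0],[5,-52,0,0],[5,-52,0,0],[4,-52,0,0],[1.5,-50,0,0],[0,-40,0,0]]]'
python3 -m jog '[[[0,-20,0,0],[0,-10,0,0],[0,-3,0,0],[0,0,-3,0],[0,0,-3,0],[0,0,0,0],[0,0,0,0],[0,0,0,0]]]'
python3 - <<'E'
from h import *
ci,im=snap("scene","s4");ci,im=snap("wrist","w4")
s=cv2.resize(cv2.imread("pics/s4.png")[150:250,265:335],None,fx=5,fy=5,interpolation=2)
w=cv2.resize(cv2.imread("pics/w4.png")[115:240,195:315],None,fx=4,fy=4,interpolation=2)
cv2.imwrite("pics/c4.png",np.hstack([s,w]));print(manip.sense()["tcp_pos"],manip.sense()["force"])
E
```

```text
t: 20.4
tcp_pos: [0.5038, -0.3561, 0.42]
tool_rot: [0.806, 0.592, -0.0, 0.0]
force: [0.7, 0.3, -1.2]
finger_gap: 0.313
t: 21.4
tcp_pos: [0.504, -0.3869, 0.4141]
tool_rot: [0.806, 0.592, 0.0, 0.0]
force: [0.4, -0.4, -1.3]
finger_gap: 0.312
[ 0.50394016 -0.38695437  0.41411359] [-0.37223884 -1.17524435 -2.47900015]
```

View pics/c4.png

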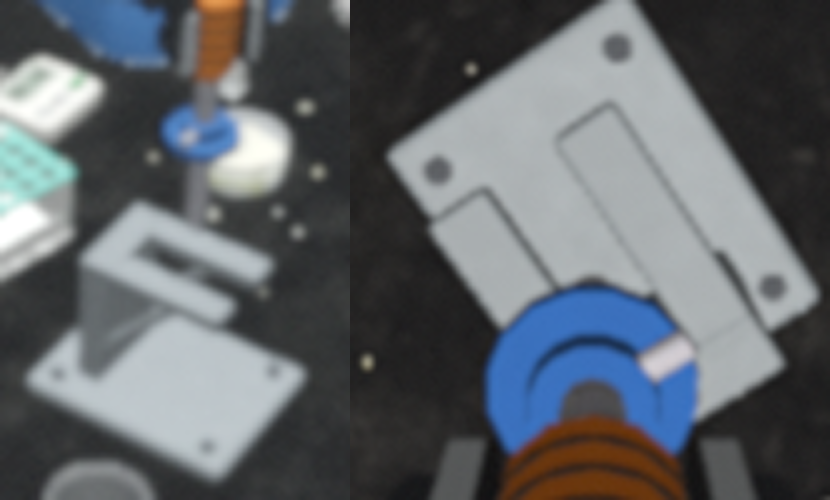

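The left crop shows the gauge upright with its rod above the slot, and the stop now higher on the rod. The right crop shows the stop over the tines. I'll lower it in stages.

```bash
python3 -m jog '[[[0,0,-4,0],[0,0,-6,0],[0,0,-6,0],[0,0,-6,0],[0,0,-5,0],[0,0,-4,0],[0,0,-4,0],[0,0,-3,0]]]'
python3 -m jog '[[[0,0,-5,0],[0,0,-6,0],[0,0,-7,0],[0,0,-7,0],[0,0,-6,0],[0,0,-5,0],[0,0,-3,0],[0,0,-2,0]]]'
python3 - <<'E'
from h import *
ci,im=snap("scene","s5");ci,im=snap("wrist","w5")
s=cv2.resize(cv2.imread("pics/s5.png")[150:250,265:335],None,fx=5,fy=5,interpolation=2)
w=cv2.resize(cv2.imread("pics/w5.png")[115:240,195:315],None,fx=4,fy=4,interpolation=2)
cv2.imwrite("pics/c5.png",np.hstack([s,w]));print(manip.sense()["tcp_pos"],manip.sense()["force"])
E
```

```text
t: 22.5
tcp_pos: [0.504, -0.3869, 0.3758]
tool_rot: [0.806, 0.592, -0.0, 0.0]
force: [0.2, 0.2, -0.6]
finger_gap: 0.31
t: 23.5
tcp_pos: [0.504, -0.387, 0.3349]
tool_rot: [0.806, 0.592, -0.0, 0.0]
force: [0.4, 0.0, -2.3]
finger_gap: 0.313
[ 0.50391338 -0.38689323  0.334841  ] [ 1.00934207 -0.26263824 -1.17405719]
```

View pics/c5.png

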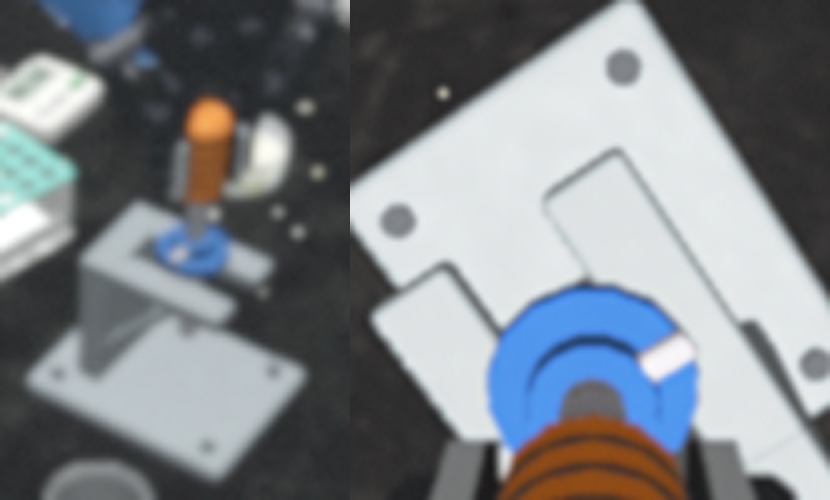

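The rod is inside the slot and the stop sits just above the tines. Now the last millimetres, gently.

```bash
python3 -m jog '[[[0,0,-2,0],[0,0,-2,0],[0,0,-1.5,0],[0,0,-1,0],[0,0,-0.5,0],[0,0,-0.5,0],[0,0,-0.5,0],[0,0,0,0]]]'; python3 ok.py
python3 -m jog '[[[0,0,-0.3,0],[0,0,-0.3,0],[0,0,-0.2,0],[0,0,-0.2,0],[0,0,0,0],[0,0,0,0],[0,0,0,0],[0,0,0,0]]]'; python3 ok.py
```

```text
t: 24.6
tcp_pos: [0.5039, -0.3869, 0.327]
tool_rot: [0.806, 0.592, -0.0, -0.0]
force: [0.2, 0.2, -2.1]
finger_gap: 0.309
[ 0.2  0.2 -2.1] 0.327
t: 25.6
tcp_pos: [0.5039, -0.3869, 0.326]
tool_rot: [0.806, 0.592, -0.0, 0.0]
force: [0.2, -0.7, -0.8]
finger_gap: 0.309
[ 0.2 -0.7 -0.8] 0.326
```

```bash
python3 -m jog '[[[0,0,-0.2,0],[0,0,-0.2,0],[0,0,-0.1,0],[0,0,0,0],[0,0,0,0],[0,0,0,0],[0,0,0,0],[0,0,0,0]]]'; python3 ok.py
python3 -m jog '[[[0,0,-0.1,0],[0,0,-0.1,0],[0,0,-0.1,0],[0,0,0,0],[0,0,0,0],[0,0,0,0],[0,0,0,0],[0,0,0,0]]]'; python3 ok.py
```

```text
t: 26.6
tcp_pos: [0.5039, -0.3869, 0.3255]
tool_rot: [0.806, 0.592, 0.0, -0.0]
force: [0.0, -0.7, -1.7]
finger_gap: 0.311
[ 0.  -0.7 -1.7] 0.3255
t: 27.6
tcp_pos: [0.5039, -0.3869, 0.3252]
tool_rot: [0.806, 0.592, -0.0, 0.0]
force: [0.3, -0.2, -1.5]
finger_gap: 0.315
[ 0.3 -0.2 -1.5] 0.3252
```

```bash
python3 -m jog '[[[0,0,-0.1,0],[0,0,-0.1,0],[0,0,0,0],[0,0,0,0],[0,0,0,0],[0,0,0,0],[0,0,0,0],[0,0,0,0]]]'; python3 ok.py
python3 -m jog '[[[0,0,-0.1,0],[0,0,-0.1,0],[0,0,0,0],[0,0,0,0],[0,0,0,0],[0,0,0,0],[0,0,0,0],[0,0,0,0]]]'; python3 ok.py
```

```text
t: 28.6
tcp_pos: [0.5039, -0.3869, 0.325]
tool_rot: [0.806, 0.592, -0.0, -0.0]
force: [0.3, 0.4, -2.0]
finger_gap: 0.306
[ 0.3  0.4 -2. ] 0.325
t: 29.6
tcp_pos: [0.5039, -0.387, 0.3249]
tool_rot: [0.806, 0.592, 0.0, 0.0]
force: [-0.1, 0.6, -0.0]
finger_gap: 0.309
[-0.1  0.6 -0. ] 0.3249
```

Contact: the weight is now carried (force −2 → 0 N). Next I'll ease the grip, then open.

```bash
python3 -m jog '[[[0,0,0,0],[0,0,0,0],[0,0,0,0],[0,0,0,0],[0,0,0,0],[0,0,0,0],[0,0,0,0],[0,0,0,0]]]' 29 20; python3 ok.py
python3 -m jog '[[[0,0,0,0],[0,0,0,0],[0,0,0,0],[0,0,0,0],[0,0,0,0],[0,0,0,0],[0,0,0,0],[0,0,0,0]]]' 45 20; python3 ok.py
python3 -m jog '[[[0,0,0,0],[0,0,0,0],[0,0,0,0],[0,0,0,0],[0,0,0,0],[0,0,0,0],[0,0,0,0],[0,0,0,0]]]' 100 20
python3 -m jog '[[[0,0,2,0],[0,0,5,0],[0,0,10,0],[0,0,15,0],[0,0,20,0],[0,0,20,0],[0,0,20,0],[0,0,20,0]]]'
python3 -m jog '[[[-10,0,15,0],[-15,0,10,0],[-10,0,0,0],[0,0,0,0],[0,0,0,0],[0,0,0,0],[0,0,0,0],[0,0,0,0]]]'
python3 - <<'E'
from h import *
ci,im=snap("scene","s6");ci,im=snap("wrist","w6");snap("top","t6")
s=cv2.resize(cv2.imread("pics/s6.png")[150:250,265:335],None,fx=5,fy=5,interpolation=2)
w=cv2.resize(cv2.imread("pics/w6.png")[115:265,195:335],None,fx=10/3,fy=10/3,interpolation=2)
cv2.imwrite("pics/c6.png",np.hstack([s,w[:500]]));print(manip.sense()["tcp_pos"])
d=cv2.absdiff(cv2.imread("pics/t6.png"),cv2.imread("pics/top0.png")).max(2)
for n,u,v in(("bottle",244,145),("beaker",255,215),("roll",372,205)): print(n,d[v-15:v+15,u-18:u+18].max())
E
```

```text
t: 30.6
tcp_pos: [0.504, -0.3869, 0.3249]
tool_rot: [0.806, 0.592, 0.0, 0.0]
force: [0.2, 0.9, 0.8]
finger_gap: 0.312
[0.2 0.9 0.8] 0.3249
t: 31.6
tcp_pos: [0.5039, -0.3869, 0.3248]
tool_rot: [0.806, 0.592, 0.0, 0.0]
force: [0.0, -0.1, 0.3]
finger_gap: 0.451
[ 0.  -0.1  0.3] 0.3248
t: 32.6
tcp_pos: [0.5039, -0.3869, 0.3248]
tool_rot: [0.806, 0.592, 0.0, 0.0]
force: [-0.0, 0.4, -0.6]
finger_gap: 1.003
t: 33.6
tcp_pos: [0.5039, -0.3868, 0.4388]
tool_rot: [0.806, 0.592, 0.0, 0.001]
force: [-0.2, 0.4, 0.4]
finger_gap: 1.003
t: 34.6
tcp_pos: [0.4691, -0.3869, 0.4616]
tool_rot: [0.806, 0.592, -0.0, -0.0]
force: [1.2, 1.1, -0.8]
finger_gap: 0.999
[ 0.46901769 -0.38689458  0.46178527]
bottle 18
beaker 141
roll 143
```

View pics/c6.png

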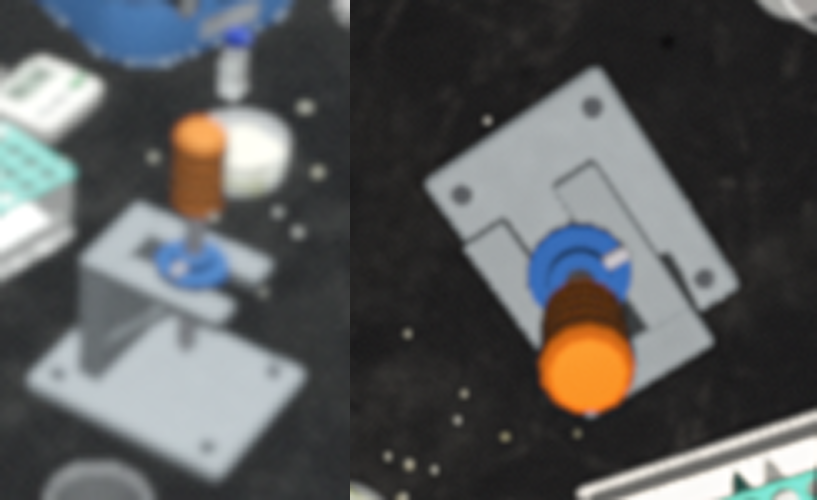

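The gauge hangs upright in the slot and the stop rests on both tines. The large beaker and roll differences may just be the arm covering them in the top view, so I'll check with the scene camera.

Run:
```python
from h import *
a=cv2.GaussianBlur(cv2.imread("pics/s6.png"),(5,5),0);b=cv2.GaussianBlur(cv2.imread("pics/scene0.png"),(5,5),0);d=cv2.absdiff(a,b).max(2)
for n,u,v,r in(("bottle",225,212,14),("beaker",285,260,14),("roll",364,205,18)): p=d[v-r:v+r,u-r:u+r];print(n,p.max(),p.mean().round(1))
T=cam("top");
for X in([.4325,-.2562,.03],[.458,-.605,.02]): print(proj(T,X))
p=cam("scene");print([proj(p,X).round() for X in([.4325,-.2562,.035],[.458,-.605,.012])])
g=cv2.imread("pics/t6.png");print(g[205,357],g[217,255])
```

```text
bottle 143 63.8
beaker 23 16.3
roll 22 16.6
[255.23593065 215.74634966]
[371.95964191 205.12176765]
[array([283., 258.]), array([365., 204.])]
[147 213 226] [68 62 59]
```

```bash
python3 -c "
from station import manip
print(manip.sense()['t'],manip.sign_off())"
```

```text
the job is handed in; nothing more can be done
34.75 None
```

I gauged the red-collared well, hung the gauge back upright in the fork and handed the job in at 34.75 s of the 56 s allowed.

- **Gauging:** I lowered the rod straight into the well until it bottomed out, with a brief peak of about 32 N. It then stayed pressed on the bottom at about 19 N for roughly a second. From the arm's height there, the well is about 62 mm deep.
- **Hanging back:** I lowered the gauge in 0.1 mm steps until the tines carried its weight. The force change at contact was about 2 N, below the roughly 5 N needed to slide the stop. The stop met the tines at the same arm height (about 0.325 m) as it did on the block, so it had not slipped between lifting out and touching the tines.
- **Last pictures:** After release the gauge hangs upright with its stop on both tines, and the arm is clear of it. The rod stayed out of the white and yellow wells.
- **Bottle, beaker and tape roll:** The bottle looked unchanged in the top view, and the beaker and roll in the scene view. Each was flagged as changed in the other view. I put this down to the arm being in front of them, but I did not look at those pictures to confirm it.
- **Disagreement in measurements:** The cameras and the arm's own position differed by about 2 mm on where the gauge and well were. The rod still went in, with side force staying within about 2 N until it bottomed out.

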